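Power up the garage saw in the right order

TASK

Get the saw running: first push down the raised end of the rocker on the socket strip until it has tipped fully over, next press the square key of the dust extractor's handset fully in so that it stays in, and last press the flat round start button of the saw's switch box fully in, hold it for a good second and let go. Press the handset where it lies, without lifting, tipping or shoving it, do not press the mushroom-headed stop button, and leave the other things on the table where they stand.

Things in the scene. Friction and masses are not known exactly. Their poses are not given: they have to be found in the camera images.
- strip: black socket strip fixed to the table, 200 (x) x 70 (y) x 40 high (the strip, the handset and the switch box swap places); origin under its centre, x along its length, z up; the rocker is near its -x end, two round sockets towards +x
- rocker (a joint): grey paddle rocker on the strip, 60 (along the strip's x) x 30 mm, pivot 60 mm from the strip's centre towards its -x and 45 mm above the table; two flat 30 mm halves with a shallow V between them. 0 = off: the +x half slopes up and away from the pivot at 0.4 rad, the -x half is level. 0.4 = fully over: the +x half is level (its top 5 mm above the strip) and the -x half is up. It stays where it is left; about 3 N on the raised end tips it
- rocker_high_end (a point): point on the top of the rocker's +x half (raised at the start), 22 mm from the pivot; it moves with the rocker, about 8.5 mm down when tipped over, and lies 40 mm from the strip's centre towards -x
- handset: dust extractor's black handset lying loose on the table, 140 (x) x 56 (y) x 24 high, 0.2 to 0.4 kg; origin under its centre, x along its length, z up
- key (a joint): square grey key on the handset, 26 x 26 mm, 30 mm from its centre towards its -x. 0 = out (top 9 mm above the handset), 0.006 m = fully in; it moves straight down with about 3 N and stays in where it is left
- key_top (a point): centre of the square key's top; 33 mm above the table when out
- sawbox: saw's grey switch box fixed to the table, 160 (x) x 85 (y) x 55 high; origin under its centre, x along its length, z up; start button towards -x, stop button towards +x
- start (a joint): flat round black start button, 28 mm dia, 42 mm from the box's centre towards its -x. 0 = out (top 9 mm above the box), 0.006 m = fully in; moves straight down, spring return, about 5 N to bottom it
- start_top (a point): centre of the start button's top; 64 mm above the table when out
- stop (a joint): black mushroom stop button, head 40 mm dia, 40 mm from the box's centre towards its +x, top 25 mm above the box; 0 = out, 0.006 m = pressed. Not to be pressed
- socket: bystander: steel deep socket standing upright, 30 dia x 60 high mm; origin under its centre
- wax_tin: bystander: yellow wax tin, 80 dia x 42 high mm; origin under its centre
- oil_filter: bystander: blue oil filter can, 68 dia x 84 high mm; origin under its centre
- nozzle: bystander: brass hose nozzle standing upright, 44 dia x 85 high mm; origin under its centre
- tub: bystander: white plastic tub, 104 dia x 54 high mm; origin under its centre
- plane: bystander: hand plane with wooden grips, 200 x 52 x 85 high mm; origin under its centre
- strap_wrench: bystander: strap wrench lying flat, steel hoop 94 dia x 22 high, its handle running along its y and ending 195 from the centre of the hoop, in mm; origin under its hoop's centre
Not all that is in view belongs to the job. What is shaped like the handset but blue or white is not meant.

How it is judged:
By the outcome, as a careful person would: the job done as asked, in the order asked, and still so for the second after the job is handed in, with the robot touching nothing.
It also fails if it takes over 48 s, if anything falls off the work surface, if the arm or the gripper's body presses on something with over 40 N, if the wrist force passes 120 N, or if a joint passes its speed limit or range.

ROBOT

A 6-joint arm with a two-finger parallel gripper is mounted at the origin on the work surface. World frame = base frame: x ahead of the robot, y to its left, z up, the work surface at z = 0. Lengths are in m, angles in rad, forces in N, time in s.
With the tool pointing down it reaches from about 0.3 to 0.775 m from the base axis. Payload 14.6 kg.
Tool frame: the origin (TCP) lies at the centre of the arm's flange, where the gripper is bolted on; the fingertips stand 199 mm ahead of it and the grasp point (between the pads) lies 180 mm ahead of it; z points along the fingers, y is the line along which they close (so a half turn about z gives the same grasp; the last joint's range is limited). The gripper opens to 94 mm and grips with 3 to 60 N. Pads are 16 mm wide; open, the fingers measure 119 mm over their backs; the gripper's body (75 mm by 177 mm) begins 78 mm behind the grasp point.
Start: joints at [1.063, 0.3, 1.521, -0, 1.321, -0.067], TCP at [0.235, 0.497, 0.405] pointing down, gripper open.
Joint ranges: [-3.03, 3.03], [-0.79, 2.21], [0.23, 2.52], [-1.04, 4.18], [0, 3.07], [-2.55, 2.55]. Speed limits (rad/s): [2.22, 2.22, 2.57, 3.14, 3.14, 3.14].

INTERFACE

Orientations are given as [roll, pitch, yaw] about the fixed x, y, z axes, in that order (R = Rz(yaw) Ry(pitch) Rx(roll)).
In Python, from station import ctrl gives the robot as it stands. The module is installed in compiled form; this text tells all that it offers.
- The arm moves only by the tool servo_tool, never from a script. Its argument "motion" is a list of rows, each a list of 5 numbers: the closure, from 0 (fully open) to 1 (shut), then the shift along the world's x, y, z in cm, then the turn about the world's z in degrees. A call has 1 to 20 rows; each row is the pose to reach, as a shift and turn from the pose commanded when the call began; what a row does not reach only later rows make up. A row lasts 1/8 s, in which the tool goes at most 62.5 mm and 10.7 degrees, less where a joint would pass 70% of its speed; a pose out of reach is approached as far as the arm can. A call with a gripper value outside its range is refused whole. The fingers move at their own pace and stop on an object; "squeeze" is the grip in N (left out, the last holds). Time passes only in rows, so rows that repeat a pose let the fingers close. It gives the time, the measured TCP pose, the force, the opening and the grip force at its end, in the units of the state.
- ctrl.get_obs(): the state, without advancing time (a new reading comes with each control period).
- ctrl.camera(name): name is "side" or "top"; returns a dict with "image" (480x640x3 uint8, red, green, blue), "fx", "fy", "cx", "cy" (pixels), "dist" ([k1, k2, p1, p2, k3] as OpenCV has them; the pictures are not rectified), "camera_from_world" (4x4, takes a point from world to camera coordinates). Camera axes: x right, y up, looking along -z (the intrinsics and any distortion apply to the point x, -y, -z); pixel columns grow to the right and rows downward; lengths in m; the calibration is good to about 2 mm. A picture is of the moment at which its call begins. There is no depth.
- ctrl.hand_in(): hands the job in; it is judged then, once.
The state is a dict: "time_s": time; "qpos": joint angles; "joint_vel": joint speeds; "tau": joint torques, N m; "ee_pos": TCP position; "eef_rot": TCP orientation; "force": force on the tool from outside, world axes, zero at the start; "moment": the same for the moment, N m; "grip_width": finger opening in m; "grip_force": force on a finger pad.
Only numpy, scipy, OpenCV 4.12 (cv2) and the standard library are available. Lean on these libraries where they do the work, as an engineer would, in place of code of your own. Each camera call takes 0.05 s, during which the arm holds its last target. There are 200 camera calls.

## Working session

There is one attempt and no reset: what is moved stays moved. The work goes in short steps, Python scripts to look and compute and a tool call to move; the robot and the scene stay as the last step left them, time stands still between calls to the robot, and variables do not carry over. Pictures are saved under pics/ and viewed, at most 10 in all, crops included, and the job is handed in when it is done.

Besides the shell and the picture viewer there is one more tool, called after "Call:" as name(argument=value, ...) on one line, values as JSON. servo_tool: Moves the arm, as the interface text tells. Its arguments: {"type":"object","properties":{"motion":{"type":"array","items":{"type":"array","items":{"type":"number"}}},"squeeze":{"type":"number"}},"required":["motion"]}

```bash
mkdir -p pics; cat > h.py <<'E'
import numpy as np, cv2, pickle
from station import ctrl
def grab(n,f):
    c=ctrl.camera(n); cv2.imwrite(f'pics/{f}.png',c['image'][:,:,::-1]); pickle.dump(c,open(f'{f}.pkl','wb')); return c
def K(c): return np.array([[c['fx'],0,c['cx']],[0,c['fy'],c['cy']],[0,0,1.]])
def world(c,uv,z):
    n=cv2.undistortPoints(np.array(uv,float).reshape(-1,1,2),K(c),np.array(c['dist'],float))[:,0]
    T=np.linalg.inv(c['camera_from_world']); o=T[:3,3]
    d=(T[:3,:3]@np.c_[n[:,0],-n[:,1],-np.ones(len(n))].T).T
    return o+d*((np.broadcast_to(z,len(n))-o[2])/d[:,2])[:,None]
def pix(c,p):
    p=np.atleast_2d(p); q=(np.c_[p,np.ones(len(p))]@np.array(c['camera_from_world']).T)[:,:3]*[1,-1,-1]
    return cv2.projectPoints(q,np.zeros(3),np.zeros(3),K(c),np.array(c['dist'],float))[0][:,0]
E
python3 - <<'E'
from h import *
for n in('top','side'):
    c=grab(n,n+'0'); print(n,np.linalg.inv(c['camera_from_world'])[:3,3].round(3),c['fx'],c['dist'])
o=ctrl.get_obs(); print(o['ee_pos'],o['eef_rot'],o['force'],o['time_s'],o['grip_width'])
E
```

```text
top [0.433 0.004 1.575] 570.912543980762 [0.05679518 0.         0.         0.         0.        ]
side [ 0.347 -1.108  0.725] 564.4632754413658 [-0.13646553  0.          0.          0.          0.        ]
[0.23463625 0.4974008  0.40415143] [-3.14059164e+00 -9.42469558e-05  2.70080557e+00] [-0.09430769 -0.00367682  0.38095889] 0.1 0.09347705522179241
```

View pics/top0.png

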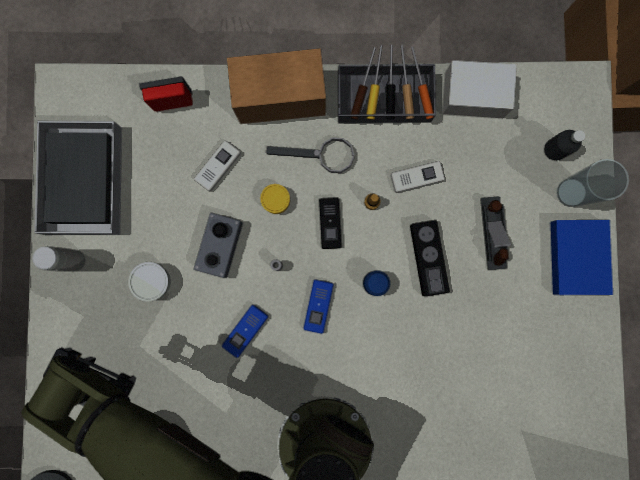

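View pics/side0.png

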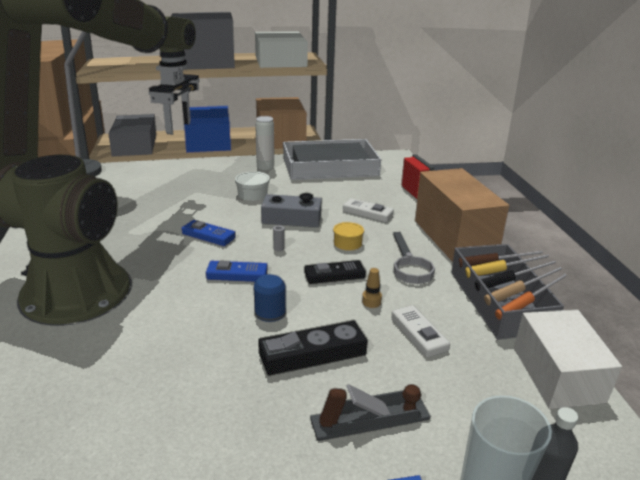

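The top view shows the following:
- **Handset candidates:** black (330,222), blue (246,330) and (319,306), white (217,165) and (418,176). By the description, black is the one.
- **Strip:** (430,258), with the rocker at the bottom end, about (433,279).
- **Sawbox:** (218,246), with one button at (220,230) and one at (213,258).

I'll check these in one close crop.

```bash
python3 - <<'E'
from h import *
t=cv2.imread('pics/top0.png'); s=cv2.imread('pics/side0.png')
f=lambda im,x,y,w,h,k: cv2.resize(im[y:y+h,x:x+w],None,fx=k,fy=k,interpolation=cv2.INTER_CUBIC)
a=np.hstack([f(t,188,207,60,75,4),f(t,305,190,50,75,4),f(t,400,215,60,85,4)[:300]])
a=np.hstack([a,np.zeros((300,800-a.shape[1],3),np.uint8)])
b=np.hstack([f(s,255,185,75,45,3.5)[:157],f(s,300,255,70,35,3.5)[:122].copy() if 0 else f(s,298,250,75,45,3.5)[:157],f(s,255,318,75,45,3.5)[:157]])
b=np.hstack([b,np.zeros((b.shape[0],800-b.shape[1],3),np.uint8)])
cv2.imwrite('pics/crop.png',np.vstack([a,b]))
E
```

```text
(no output)
```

View pics/crop.png

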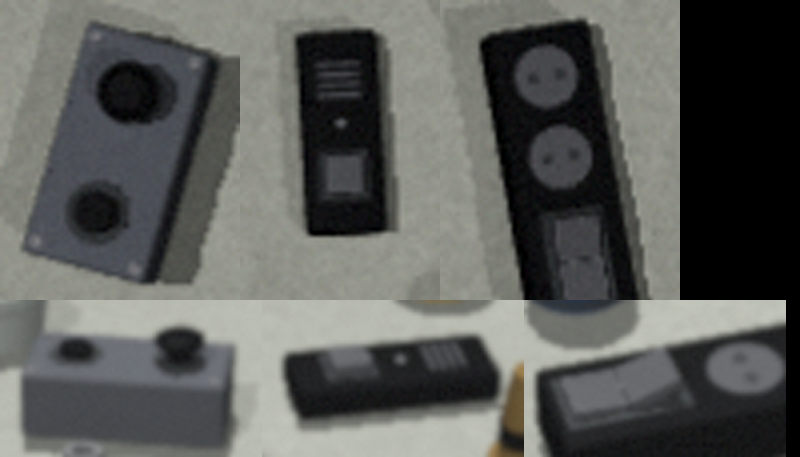

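```bash
python3 - <<'E'
from h import *
c=pickle.load(open('top0.pkl','rb')); s=pickle.load(open('side0.pkl','rb'))
def W(p,off,z): return world(c,np.array(p)/4-.375+off,z)[:,:2]
o1=np.array([188,207]);o2=np.array([305-60,190]);o3=np.array([400-110,215])
def rep(n,m,p,z):  # fit 2D rigid model m->p
    m=np.array(m)/1000;mc,pc=m.mean(0),p.mean(0);a=m-mc;b=p-pc
    th=np.arctan2((a[:,0]*b[:,1]-a[:,1]*b[:,0]).sum(),(a*b).sum());R=np.array([[np.cos(th),-np.sin(th)],[np.sin(th),np.cos(th)]])
    t=pc-R@mc; print(n,'org',t.round(4),'yaw deg',np.degrees(th).round(1),'res mm',((m@R.T+t-p)*1000).round(1).tolist()); return R,t
def pt(n,Rt,x,z):
    q=np.r_[Rt[0]@[x/1000,0]+Rt[1],z]; print(' ',n,q.round(4),'r',np.hypot(*q[:2]).round(3),'top px',pix(c,q).round(1),'side px',pix(s,q).round(1))
b=np.r_[W([(97,212)],o1,.064),W([(130,92)],o1,.08),W([(88,22),(217,55),(23,248),(150,283)],o1,.055)]
r=rep('saw',[(-42,0),(40,0),(80,42.5),(80,-42.5),(-80,42.5),(-80,-42.5)],b,0);pt('start',r,-42,.064);pt('stop',r,40,.08)
b=np.r_[W([(345,173)],o2,.033),W([(297,33),(375,30),(308,235),(385,233)],o2,.024)]
r=rep('hand',[(-30,0),(70,28),(70,-28),(-70,28),(-70,-28)],b,0);pt('key',r,-30,.033)
b=np.r_[W([(581,258)],o3,.045),W([(481,40),(586,20)],o3,.04)]
r=rep('strip',[(-60,0),(100,35),(100,-35)],b,0);pt('high',r,-40,.0535);pt('pivot',r,-60,.045)
print(W([(546,76),(560,157)],o3,.041), r[0].T@(W([(546,76),(560,157)],o3,.041)-r[1]).T)
for n,uv,z in [('socket',(277,265),.06),('tin',(276,198),.042),('filter',(376,283),.084),('nozzle',(373,200),.085),('tub',(149,282),.054)]: print(n,world(c,[uv],z).round(3))
E
```

```text
saw org [0.5368 0.283 ] yaw deg -15.8 res mm [[-0.1, -1.3], [0.9, 0.4], [1.5, -2.3], [1.0, 1.9], [-1.9, -0.4], [-1.3, 1.8]]
  start [0.4963 0.2944 0.064 ] r 0.577 top px [[212.4 259.7]] side px [[276.4 198.2]]
  stop [0.5752 0.2721 0.08  ] r 0.636 top px [[220.  229.3]] side px [[306.2 194.9]]
hand org [ 0.5972 -0.0174] yaw deg 2.5 res mm [[-1.1, 0.8], [0.4, 1.0], [1.1, -1.5], [-0.9, 1.7], [0.5, -1.9]]
  key [ 0.5673 -0.0187  0.033 ] r 0.568 top px [[330.6 233.3]] side px [[322.1 265.9]]
strip org [ 0.4984 -0.2858] yaw deg 10.3 res mm [[-2.5, -0.5], [1.5, -0.7], [1.0, 1.2]]
  high [ 0.459  -0.293   0.0535] r 0.545 top px [[434.2 272.6]] side px [[291.8 338. ]]
  pivot [ 0.4393 -0.2966  0.045 ] r 0.53 top px [[435.1 280.1]] side px [[281.6 343.7]]
[[ 0.56422536 -0.27578317]
 [ 0.5095949  -0.28416169]] [[ 0.0665783   0.01133124]
 [-0.00197038 -0.00040543]]
socket [[0.481 0.124 0.06 ]]
tin [[0.663 0.128 0.042]]
filter [[ 0.432 -0.135  0.084]]
nozzle [[ 0.65  -0.13   0.085]]
tub [[0.439 0.462 0.054]]
```

Saw yaw is -16°, handset +2.5° and strip +10°. Fit residuals are 2.5 mm or less, and reprojected points match the side view. The first move goes above the raised rocker end with the gripper shut.

Call:
servo_tool(motion=[[1,15,-35,0,12],[1,15,-35,0,12],[1,15,-35,0,12],[1,15,-35,0,12],[1,15,-35,0,12],[1,15,-35,0,12],[1,22.5,-79,0,25],[1,22.5,-79,0,25],[1,22.5,-79,0,25],[1,22.5,-79,0,25],[1,22.5,-79,0,25],[1,22.5,-79,0,25],[1,22.5,-79,0,25],[1,22.5,-79,0,25],[1,22.5,-79,0,25],[1,22.5,-79,0,25],[1,22.5,-79,0,25],[1,22.5,-79,0,25]], squeeze=10)

```text
time_s: 2.35
ee_pos: [0.4597, -0.2918, 0.4049]
eef_rot: [-3.141, 0.0, 3.138]
force: [-0.6, -0.2, -0.1]
grip_width: 0.0002
grip_force: 0.0
```

Call:
servo_tool(motion=[[1,0,0,-6,0],[1,0,0,-12,0],[1,0,0,-14,0],[1,0,0,-14.5,0],[1,0,0,-15,0],[1,0,0,-15.3,0],[1,0,0,-15.6,0],[1,0,0,-15.8,0],[1,0,0,-16,0],[1,0,0,-16.1,0],[1,0,0,-16.1,0]])

```text
time_s: 3.72
ee_pos: [0.4598, -0.2927, 0.2444]
eef_rot: [-3.141, 0.001, 3.137]
force: [-0.8, 1.6, 11.3]
grip_width: 0.0004
grip_force: 5.4
```

Call:
servo_tool(motion=[[1,0,0,-0.1,0],[1,0,0,-0.1,0]])

```text
time_s: 3.98
ee_pos: [0.4598, -0.2927, 0.2442]
eef_rot: [-3.141, 0.001, 3.137]
force: [-4.6, 4.0, 21.7]
grip_width: 0.0003
grip_force: 10.7
```

```bash
python3 - <<'E'
from h import *
o=ctrl.get_obs();print(o['ee_pos'],o['force'])
E
```

```text
[ 0.45977595 -0.29270617  0.24419768] [-4.64069787  4.02207904 21.72843098]
```

Stiff at 0.045 m, so the rocker is fully over. Rising and moving above the handset key; one picture will confirm the rocker.

Call:
servo_tool(motion=[[1,0,0,5,0],[1,0,0,11,0],[1,0,0,14,0],[1,5,13,14,2],[1,10.8,27.3,14,3],[1,10.8,27.3,14,3],[1,10.8,27.3,14,3],[1,10.8,27.3,14,3],[1,10.8,27.3,14,3],[1,10.8,27.3,14,3],[1,10.8,27.3,14,3]])

```text
time_s: 5.35
ee_pos: [0.5674, -0.0207, 0.3825]
eef_rot: [-3.141, -0.0, -3.095]
force: [0.2, -0.7, -0.8]
grip_width: 0.0002
grip_force: 0.0
```

```bash
python3 - <<'E'
from h import *
c=grab('side','side1');o=ctrl.get_obs();print(o['ee_pos'],o['force'],pix(c,[*o['ee_pos'][:2],o['ee_pos'][2]-.199]))
im=cv2.imread('pics/side1.png')[180:390,230:450]
cv2.imwrite('pics/c1.png',cv2.resize(im,None,fx=2.8,fy=2.8,interpolation=cv2.INTER_CUBIC))
E
```

```text
[ 0.56742728 -0.0206101   0.38264692] [-0.46073666 -0.16847475 -0.4988011 ] [[324.3365667  207.75108924]]
```

View pics/c1.png

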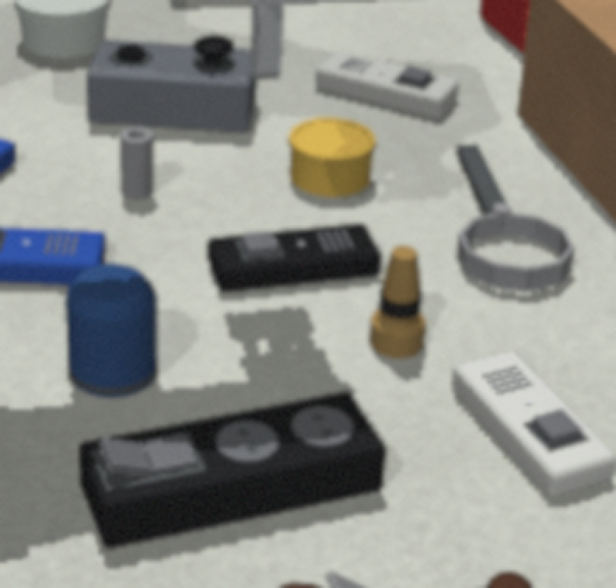

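The crop shows the rocker tipped: its -x half is up at (125,455) and the +x half is level. The tip at (265,75) matches its prediction within 1 px. Now pressing the key.

Call:
servo_tool(motion=[[1,0,0.1,-6,0],[1,0,0.1,-12,0],[1,0,0.1,-14,0],[1,0,0.1,-14.6,0],[1,0,0.1,-15,0],[1,0,0.1,-15.2,0],[1,0,0.1,-15.4,0],[1,0,0.1,-15.5,0],[1,0,0.1,-15.6,0],[1,0,0.1,-15.7,0],[1,0,0.1,-15.7,0]])

```text
time_s: 6.78
ee_pos: [0.5679, -0.0186, 0.2264]
eef_rot: [-3.141, 0.001, -3.094]
force: [-0.4, -2.3, 10.8]
grip_width: 0.0009
grip_force: 4.8
```

Call:
servo_tool(motion=[[1,0,0,-0.1,0],[1,0,0,-0.1,0]])

```text
time_s: 7.02
ee_pos: [0.5679, -0.0186, 0.2263]
eef_rot: [-3.141, 0.001, -3.094]
force: [-6.1, -1.9, 19.3]
grip_width: 0.0007
grip_force: 10.0
```

Key bottomed. Moving above the start button and checking the key on the way.

Call:
servo_tool(motion=[[1,0,0,5,0],[1,0,0,11,0],[1,0,0,14,0],[1,-7.2,31.3,14,-18],[1,-7.2,31.3,14,-18],[1,-7.2,31.3,14,-18],[1,-7.2,31.3,14,-18],[1,-7.2,31.3,14,-18],[1,-7.2,31.3,14,-18],[1,-7.2,31.3,14,-18],[1,-7.2,31.3,14,-18],[1,-7.2,31.3,14,-18]])

```text
time_s: 8.52
ee_pos: [0.4962, 0.2932, 0.3647]
eef_rot: [-3.142, -0.0, 2.874]
force: [-0.7, -0.4, -0.0]
grip_width: 0.0005
grip_force: 0.0
```

```bash
python3 - <<'E'
from h import *
c=grab('side','side2');o=ctrl.get_obs();print(o['ee_pos'],o['force'],pix(c,[*o['ee_pos'][:2],o['ee_pos'][2]-.199]))
im=cv2.imread('pics/side2.png')
f=lambda i:cv2.resize(cv2.imread(f'pics/{i}.png')[140:300,240:380],None,fx=2.8,fy=2.8,interpolation=cv2.INTER_CUBIC)
cv2.imwrite('pics/c2.png',np.hstack([f('side0'),f('side2')]))
E
```

```text
[0.4960887  0.29337587 0.36472747] [-0.83668945 -0.09239292  0.1210083 ] [[276.06288382 163.75435669]]
```

View pics/c2.png

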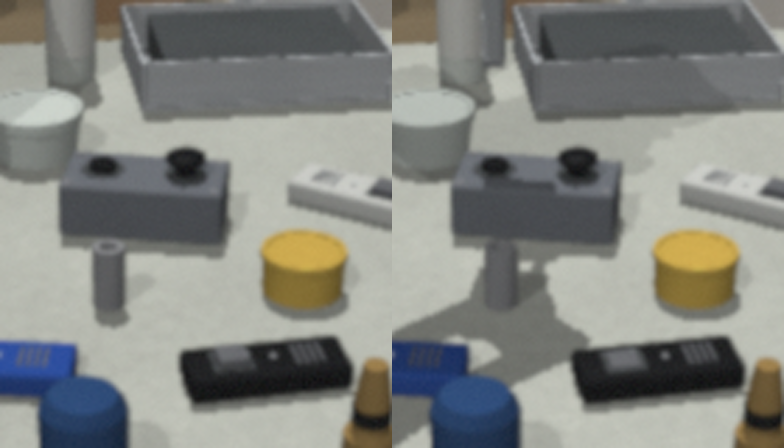

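The key sits lower at (625,358) than before, at (232,356), and the handset has not moved. Now pressing start.

Call:
servo_tool(motion=[[1,0,0,-6,0],[1,0,0,-8.5,0],[1,0,0,-9.8,0],[1,0,0,-10.2,0],[1,0,0,-10.5,0],[1,0,0,-10.7,0],[1,0,0,-10.8,0],[1,0,0,-10.9,0],[1,0,0,-11,0],[1,0,0,-11,0],[1,0,0,-11,0]])

```text
time_s: 9.95
ee_pos: [0.4959, 0.2944, 0.2571]
eef_rot: [3.14, 0.002, 2.875]
force: [-7.2, -6.7, 23.9]
grip_width: 0.0003
grip_force: 12.2
```

Bottomed: the tip is at 0.058 m with 24 N. Holding about 1.4 s more, then releasing straight up.

Call:
servo_tool(motion=[[1,0,0,0,0],[1,0,0,0,0],[1,0,0,0,0],[1,0,0,0,0],[1,0,0,0,0],[1,0,0,0,0],[1,0,0,0,0],[1,0,0,0,0],[1,0,0,0,0],[1,0,0,0,0],[1,0,0,0,0],[1,0,0,2,0],[1,0,0,7,0],[1,0,0,13,0],[1,0,0,15,0],[1,0,0,15,0],[1,0,0,15,0],[1,0,0,15,0]])

```text
time_s: 12.2
ee_pos: [0.4957, 0.2944, 0.4032]
eef_rot: [-3.14, -0.002, 2.875]
force: [-0.9, 0.2, 0.5]
grip_width: 0.0006
grip_force: 0.0
```

```bash
python3 - <<'E'
from h import *
grab('side','side3');o=ctrl.get_obs();print(o['ee_pos'],o['force'],o['time_s'])
E
```

```text
[0.49570593 0.29445509 0.4034383 ] [-0.01057446  0.16105411  0.08899537] 12.25
```

View pics/side3.png

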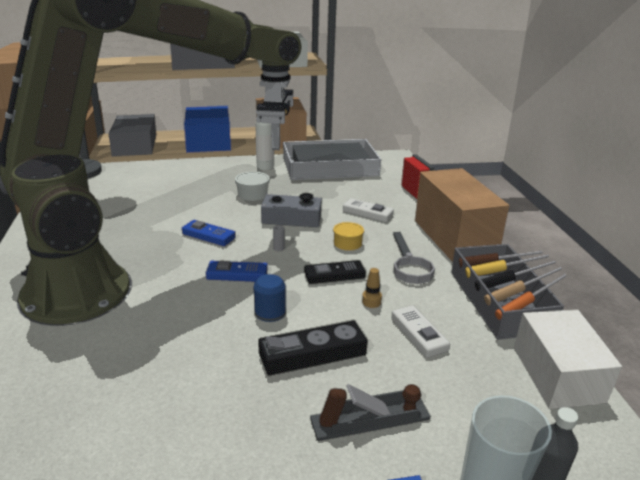

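The start button is back out at (276,199), the rocker is over at (283,343), the key is in at (323,267), and everything else is where it was. The arm is clear.

```bash
python3 -c "
from station import ctrl
print(ctrl.hand_in())"
```

```text
the job is handed in; nothing more can be done
None
```

The job is handed in at about 12 s: rocker tipped fully over, handset key pressed in and staying in, start button held about 1.5 s and released, with nothing else visibly moved.

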